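# Open a child-resistant solvent bottle

## Robot

A 6-joint arm with a two-finger parallel gripper is mounted at the origin on a cart in front of the work surface, level with it; the furniture and walls round the work are solid. World frame = base frame: x ahead of the robot, y to its left, z up, the work surface at z = 0. Lengths are in mm, angles in degrees, forces in N, time in s.
With the tool pointing down it reaches from about 300 to 850 mm from the base axis. Payload 4.2 kg.
Tool frame: the origin (TCP) lies at the very end of the fingers, on their centre line; the grasp point (between the pads) lies 19 mm behind it (env.grasp_offset is the distance from the TCP to the grasp point, in mm); z points along the fingers, y is the line along which they close (so a half turn about z gives the same grasp; the last joint's range is limited). The gripper opens to 91 mm and grips with 3 to 60 N. Pads are 32 mm wide; open, the fingers measure 118 mm over their backs; the gripper's body (76 mm by 178 mm) begins 60 mm behind the grasp point.
Start: joints at [73.969, 18.312, 89.639, -0, 72.044, -1.146], TCP at [147.712, 555.72, 213.976] pointing down, gripper open.
Joint ranges: [-177.97, 177.97], [-48.28, 115.42], [12.27, 149.76], [-77.06, 257.06], [2.81, 150.46], [-146.56, 146.56]. Speed limits (degrees/s): [147.25, 147.25, 180, 180, 180, 180].

## Interface

Orientations are given as [roll, pitch, yaw] about the fixed x, y, z axes, in that order (R = Rz(yaw) Ry(pitch) Rx(roll)).
In Python, from workcell import env, eyes gives the robot as it stands.
- The arm moves only by the tool send_rows, never from a script. Its arguments are lists of equal length, an entry for each row: "grip": the opening, from -1 (shut) to 1 (fully open), so that 0 is half open; "xyz": the shift along the world's x, y, z in m, a list of three; "yaw": the turn about the world's z in degrees. A call has 1 to 8 rows; each row is the pose to reach, as a shift and turn from the pose commanded when the call began; what a row does not reach only later rows make up. A row lasts 1/12 s, in which the tool goes at most 41.7 mm and 7.16 degrees, less where a joint would pass 70% of its speed; a pose out of reach is approached as far as the arm can. A call with a gripper value outside its range is refused whole. The fingers move at their own pace and stop on an object; "grip_force" is the grip in N (left out, the last holds). Time passes only in rows, so rows that repeat a pose let the fingers close. It gives the time, the measured TCP pose, the force, the opening and the grip force at its end, in the units of the state.
- env.state(): the state, without advancing time (a new reading comes with each control period).
- eyes.grab_frame(name): name is "side" or "top" or "wrist"; returns a dict with "frame" (480x640x3 uint8, red, green, blue), "fx", "fy", "cx", "cy" (pixels), "D" ([k1, k2, p1, p2, k3] as OpenCV has them; the pictures are not rectified), "pose" (4x4, takes a point from camera to world coordinates). Camera axes: x right, y down, z forward; pixel columns grow to the right and rows downward; lengths in mm; the calibration is good to about 2 mm. A picture is of the moment at which its call begins. There is no depth.
- env.job_done(): hands the job in; it is judged then, once.
The state is a dict: "time_s": time; "qpos": joint angles; "qvel": joint speeds; "effort": joint torques, N m; "ee_pos": TCP position; "ee_rot": TCP orientation; "force": force on the tool from outside, world axes, zero at the start; "torque": the same for the moment, N m; "gripper_width": finger opening in mm; "gripper_force": force on a finger pad.
Only numpy, scipy, OpenCV 4.12 (cv2) and the standard library are available. Lean on these libraries where they do the work, as an engineer would, in place of code of your own. Each camera call takes 0.05 s, during which the arm holds its last target. There are 200 camera calls.

## Task

Open the square solvent bottle in the stand so that the pump dispenser can be refilled: push its child-resistant cap down hard against the spring, turn it anticlockwise past the catch while it is held down, then lift it straight off and set it, top up, flat in the empty steel dish, where its wet inside cannot soil the cupboard. Do not strain the plastic neck by ramming or wrenching the cap, keep the bottle standing in its stand, do not let the cap fall, and leave the other things alone.

Things in the scene. Friction and masses are not known exactly. Their poses are not given: they have to be found in the camera images.
- safety_cap: child-resistant cap: grey ribbed plastic, 49 mm across the ribs, 34 mm high, about 50 g, opening downward, two raised arrows on its top. Origin: centre of its lower rim, z up. On the bottle its lower rim is 139 mm above the bottle's underside and its x along the bottle's x. Its outside is free to grip. Inside: three lugs 120 degrees apart that hook under the neck's tracks
- cap_top (a point): centre of the cap's flat top, 34 mm above its lower rim. A spring disc inside holds the locked cap up with about 9 N and gets 1 N harder per mm. The catch is let go after 2 to 8 mm of push (11 to 17 N in all), different for every bottle and not measurable; just past it the cap is solid on the neck's collar and the force shoots up: over 34 N strains the neck. About 20 N suits all
- neck_rim (a point): centre of the neck's rim, 158 mm above the bottle's underside; neck 29 mm across. Locked, the cap has only about 0.06 rad of turning play. Held down, it turns anticlockwise seen from above (+yaw): at 0.67 to 1.1 rad from locked (middle 0.89) the lugs stand in open slots and the cap lifts straight off; past 1.1 rad they meet a stop
- solvent_bottle: solvent bottle: white plastic, square body 62 x 62 mm and 114 mm high, round neck, blank paper labels; about 0.6 kg, loose, standing in the stand's well with about 1 mm of play each side, so it can rattle and turn some 0.04 rad. Origin: centre of its underside; z up, x and y square to its sides
- bottle_stand: the stand: fixed aluminium base plate 116 x 116 x 8 mm with a square well (outside 71 mm, top edge 61 mm above the cupboard) that keeps the bottle from turning and tipping. Origin: centre of the plate's underside; the bottle's underside rests 10 mm above it; x, y along its sides
- cap_dish: the empty round steel dish, 90 mm across and 14 mm high, loose; flat inner floor of about 60 mm diameter, 2 mm above its underside; rim flared outward. Origin: centre of its underside
- refill_pump: bystander: conical pump dispenser bottle, 93 mm across, 128 mm high; origin centre of its underside
- amber_vial: bystander: small amber vial with black cap, 34 mm across, 56 mm high; origin centre of its underside
- solder_reel: bystander: solder reel standing on its flange, 56 mm across, 44 mm high; origin centre of its underside
- brush: bystander: flux brush lying on the cupboard, 29 x 134 x 10 mm; origin centre of its underside
Not all that is in view belongs to the job. Of the things that look like the cap_dish, take the one that is farthest to the robot's left at the start. Leave any blue look-alike of the safety_cap alone.

How it is judged (in metres and radians):
On the way, in this order (a step that is already met when the one before it is completed fails the run):
1. the cap, pressed down, is turned past its catch (more than 0.6 rad from locked) while still on the neck (angle between the x axis of safety_cap and the x axis of solvent_bottle, either way round above 0.6 rad and z of safety_cap in the frame of solvent_bottle below 0.146 m and horizontal distance between safety_cap and solvent_bottle below 0.008 m), for 0.05 s.
2. the cap is lifted clear of the neck, the bottle staying in its stand (z of safety_cap in the frame of solvent_bottle above 0.165 m and angle between solvent_bottle's own z axis and vertical below 0.08 rad and z of solvent_bottle in the frame of bottle_stand below 0.014 m and horizontal distance between solvent_bottle and bottle_stand below 0.008 m), for 0.1 s.
At the end, for the whole second after the job is handed in: the cap lies at rest, top up and flat (0.12 rad), on the floor of the steel dish (lower rim within 8 mm of the dish's underside, centres within 16 mm); the dish stands flat on the cupboard; the bottle stands upright (0.08 rad), fully down in its stand (horizontal distance between safety_cap and cap_dish below 0.016 m and z of safety_cap in the frame of cap_dish below 0.008 m and angle between safety_cap's own z axis and vertical below 0.12 rad and angle between each of cap_dish, solvent_bottle's own z axis and vertical below 0.08 rad and linear speed of safety_cap below 0.02 m/s and height (world z) of cap_dish below 0.01 m and z of solvent_bottle in the frame of bottle_stand below 0.014 m and horizontal distance between solvent_bottle and bottle_stand below 0.008 m); the robot touches nothing.
It fails at once if the neck is strained: cap and bottle press on each other with more than 34 N (contact force between safety_cap and solvent_bottle above 34 N).
It fails at once if the bottle is pulled up out of its stand (more than 15 mm) or tipped (0.2 rad) (z of solvent_bottle in the frame of bottle_stand above 0.025 m or angle between solvent_bottle's own z axis and vertical above 0.2 rad).
It fails at once if the cap is let go in mid-air: off the neck, not held by the fingers, its lower rim more than 30 mm above the cupboard ((z of safety_cap in the frame of solvent_bottle above 0.168 m or horizontal distance between safety_cap and solvent_bottle above 0.05 m) and height (world z) of safety_cap above 0.03 m and not (contact force between the fingers and safety_cap above 0.05 N)).
It fails at once if a bystander (pump dispenser, amber vial, solder reel, flux brush) is pushed more than 40 mm from its place (distance of any of refill_pump, amber_vial, solder_reel, brush from where it was at the start of the episode above 0.04 m).
It also fails if it takes over 61 s, if anything falls off the work surface, if the arm or the gripper's body presses on something with over 40 N, if the wrist force passes 120 N, or if a joint passes its speed limit or range.

## Working session

There is one attempt and no reset: what is moved stays moved. The work goes in short steps, Python scripts to look and compute and a tool call to move; the robot and the scene stay as the last step left them, time stands still between calls to the robot, and variables do not carry over. Pictures are saved under pics/ and viewed, at most 10 in all, crops included, and the job is handed in when it is done.

Besides the shell and the picture viewer there is one more tool, called after "Request:" by a JSON object that holds its "fn" and its "kwargs", one argument or row to a line. send_rows: Moves the arm, as the interface text tells. Its arguments: {"type":"object","properties":{"grip":{"type":"array"},"xyz":{"type":"array"},"yaw":{"type":"array"},"grip_force":{"type":"number"}},"required":["grip","xyz","yaw"]}

```bash
mkdir -p pics; ls; cat > h.py <<'E'
import numpy as np, cv2
from workcell import env, eyes
def grab(n,name):
    f=eyes.grab_frame(n); cv2.imwrite(f'pics/{name}.png',f['frame'][:,:,::-1]); 
    np.save(f'pics/{name}.npy',f,allow_pickle=True); return f
def load(name): return np.load(f'pics/{name}.npy',allow_pickle=True).item()
def ray(f,uv):
    K=np.array([[f['fx'],0,f['cx']],[0,f['fy'],f['cy']],[0,0,1.]])
    p=cv2.undistortPoints(np.array(uv,float).reshape(-1,1,2),K,np.array(f['D'],float)).reshape(-1,2)
    T=np.array(f['pose']); d=np.c_[p,np.ones(len(p))]@T[:3,:3].T
    return T[:3,3],d
def onz(f,uv,z):
    o,d=ray(f,uv); return o+d*((z-o[2])/d[:,2])[:,None]
E
python3 - <<'E'
from h import *
print(env.state())
for n in('top','side'):
    f=grab(n,n+'0'); print(n,np.round(f['pose'],2).tolist(),f['fx'])
a=load('top0')['frame'];b=load('side0')['frame']
E
```

```text
pics
{'time_s': 0.0, 'qpos': array([ 7.39701358e+01,  1.83502416e+01,  8.97051897e+01, -2.15966608e-03,
        7.20417403e+01, -1.14820695e+00]), 'qvel': array([-0.08450699, -0.02229949,  0.03653134,  0.04251997, -0.08934753,
       -0.07011803]), 'effort': array([ 3.08757089e-04, -4.12457550e+01, -2.31978035e+01,  7.28122308e-02,
        4.57224890e-02, -1.41708570e-04]), 'ee_pos': array([147.57241485, 555.23780035, 213.14253124]), 'ee_rot': array([-1.79902807e+02,  1.05717406e-04,  1.65119010e+02]), 'force': array([-0.60029237, -0.05372518, -0.46429716]), 'torque': array([-0.02659544, -0.01446333, -0.04513175]), 'gripper_force': 0.0, 'gripper_width': 90.92904207535204}
top [[-0.0, -0.98, 0.19, 365.94], [-1.0, 0.0, -0.01, -41.43], [0.01, -0.19, -0.98, 989.26], [0.0, 0.0, 0.0, 1.0]] 443.06616020173203
side [[0.83, -0.32, 0.45, 101.43], [-0.55, -0.49, 0.67, -662.34], [0.0, -0.81, -0.59, 654.47], [0.0, 0.0, 0.0, 1.0]] 529.2081240179082
```

View pics/top0.png

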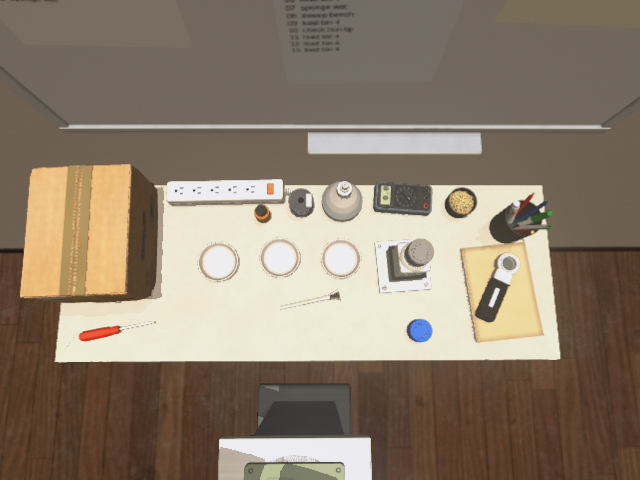

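View pics/side0.png

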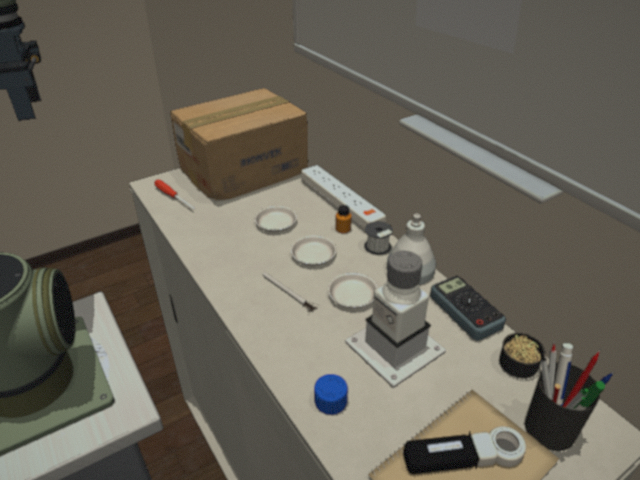

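The top view shows three dishes, at (219,262), (280,258) and (341,258), so the leftmost is at (219,262). The grey cap is at about (420,250), on the bottle in its stand at (404,265). The blue look-alike cap is at (420,330). The side view shows the cap at (405,267) and the leftmost dish at (276,220).

```bash
python3 - <<'E'
from h import *
f=load('top0'); im=f['frame']; 
crop=im[170:350,170:480]; cv2.imwrite('pics/c.png',cv2.resize(crop[:,:,::-1],None,fx=2.5,fy=2.5,interpolation=cv2.INTER_CUBIC))
g=cv2.cvtColor(im,cv2.COLOR_RGB2GRAY)
for nm,(u,v),r0,r1,z in(('dish',(219,262),15,26,14),('cap',(420,250),9,20,183)):
    s=4; h=34; c=cv2.resize(g[v-h:v+h,u-h:u+h],None,fx=s,fy=s,interpolation=cv2.INTER_CUBIC)
    c=cv2.GaussianBlur(c,(0,0),2)
    C=cv2.HoughCircles(c,cv2.HOUGH_GRADIENT,1,20,param1=80,param2=15,minRadius=r0*s,maxRadius=r1*s)
    if C is None: print(nm,None);continue
    for x,y,r in C[0][:4]:
        uv=[(x+.5)/s-.5+u-h,(y+.5)/s-.5+v-h]; P=onz(f,[uv,[uv[0]+r/s,uv[1]]],z)
        print(nm,np.round(uv,1),r/s,np.round(P[0],1),'R',round(np.linalg.norm(P[1]-P[0]),1))
# side: cap mask
f=load('side0'); s=cv2.cvtColor(f['frame'],cv2.COLOR_RGB2HSV)
# dish in both views and cap contour by darkness/low saturation
m=((s[...,2]<135)&(s[...,1]<60)).astype(np.uint8); m[:,:375]=0;m[:,435:]=0;m[:240]=0;m[298:]=0
n,l,st,ce=cv2.connectedComponentsWithStats(m)
print(st[1:],ce[1:])
for z in(183,):print(onz(load('top0'),[[420.5,250]],z))
E
```

```text
dish [217.8 260.8] 18.375 [524.  172.9  14. ] R 40.8
dish [216. 256.] 21.975 [534.7 177.3  14. ] R 48.9
dish [215.5 265.2] 21.15 [513.9 177.5  14. ] R 46.9
dish [222.  264.8] 20.8 [515.  163.2  14. ] R 46.1
cap [419.8 251.8] 13.9 [ 512.7 -237.3  183. ] R 25.9
cap [415.  255.5] 15.6 [ 505.7 -228.2  183. ] R 29.0
cap [396. 265.] 16.475 [ 488.  -192.2  183. ] R 30.5
cap [416.5 261.8] 17.55 [ 494.  -230.4  183. ] R 32.5
[[ 375  240   60   58 2081]
 [ 398  240    2    1    2]
 [ 417  240    2    1    2]
 [ 422  240    1    1    1]
 [ 429  284    6   14   66]
 [ 375  293    6    5   17]] [[405.52042287 267.98654493]
 [398.5        240.        ]
 [417.5        240.        ]
 [422.         240.        ]
 [431.93939394 291.56060606]
 [376.70588235 295.76470588]]
[[ 516.03997416 -238.88379549  183.        ]]
```

View pics/c.png

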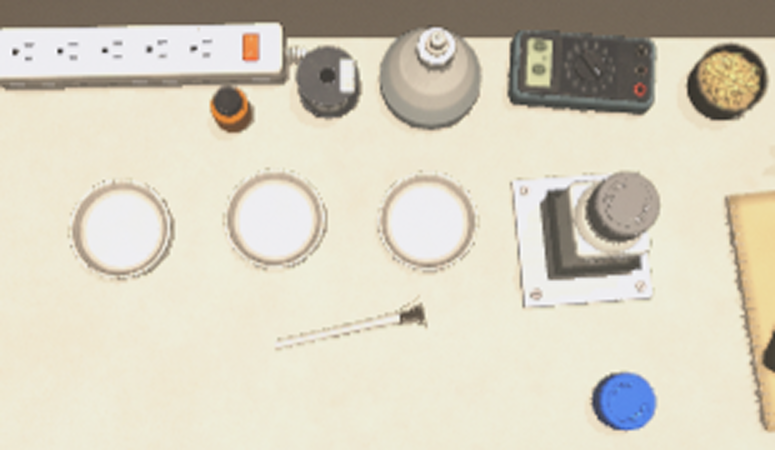

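The zoom shows the cap top at crop (627,203) and the left dish at (122,229). These map to world positions of about (514,-239) for the cap and (523,171) for the dish. Moving above the cap now.

Request:
{"fn": "send_rows", "kwargs": {
  "grip": [1, 1, 1, 1, 1, 1, 1, 1],
  "xyz": [
    [0.015, -0.033, 0.012],
    [0.03, -0.066, 0.024],
    [0.045, -0.099, 0.036],
    [0.06, -0.132, 0.048],
    [0.076, -0.165, 0.06],
    [0.091, -0.198, 0.072],
    [0.106, -0.231, 0.084],
    [0.122, -0.265, 0.096]
  ],
  "yaw": [-4, -8, -12, -16, -20, -24, -28, -32]
}}

```text
time_s: 0.77
ee_pos: [269.7, 288.9, 310.3]
ee_rot: [-180.0, 0.0, 133.0]
force: [0.3, 0.2, -0.4]
gripper_width: 90.8
gripper_force: 0.0
```

Request:
{"fn": "send_rows", "kwargs": {
  "grip": [1, 1, 1, 1, 1, 1, 1, 1],
  "xyz": [
    [0.015, -0.033, 0],
    [0.03, -0.066, 0],
    [0.045, -0.099, 0],
    [0.06, -0.132, 0],
    [0.076, -0.165, 0],
    [0.091, -0.198, 0],
    [0.106, -0.231, 0],
    [0.122, -0.265, 0]
  ],
  "yaw": [-4, -8, -12, -16, -20, -24, -28, -32]
}}

```text
time_s: 1.43
ee_pos: [391.7, 24.0, 309.9]
ee_rot: [180.0, -0.0, 100.9]
force: [0.4, 0.8, 0.1]
gripper_width: 91.1
gripper_force: 0.0
```

Request:
{"fn": "send_rows", "kwargs": {
  "grip": [1, 1, 1, 1, 1, 1, 1, 1],
  "xyz": [
    [0.015, -0.033, 0],
    [0.03, -0.066, 0],
    [0.045, -0.099, 0],
    [0.06, -0.132, 0],
    [0.076, -0.165, 0],
    [0.091, -0.198, 0],
    [0.106, -0.231, 0],
    [0.122, -0.265, 0]
  ],
  "yaw": [-2, -4, -6, -8, -10, -11, -11, -11]
}}

```text
time_s: 2.1
ee_pos: [513.8, -240.9, 309.5]
ee_rot: [-180.0, -0.0, 90.1]
force: [0.3, 0.7, -0.2]
gripper_width: 91.2
gripper_force: 0.0
```

```bash
python3 - <<'E'
from h import *
f=grab('wrist','w1'); print(np.round(f['pose'],2).tolist(),f['fx'],f['cx'],f['cy'],f['D']); s=env.state(); print(s['ee_pos'],s['ee_rot'],s['force'],s['time_s'])
E
```

```text
[[1.0, 0.0, 0.0, 513.87], [0.0, -0.96, -0.29, -159.45], [0.0, 0.29, -0.96, 481.25], [0.0, 0.0, 0.0, 1.0]] 407.93076917216894 318.90946452376954 238.21978572991947 [-0.08335642  0.          0.          0.          0.        ]
[ 516.75539826 -247.24606999  308.04938181] [179.94924394   0.29965487  89.91189743] [ 4.18518018 -4.85349529  0.59717458] 2.15
```

View pics/w1.png

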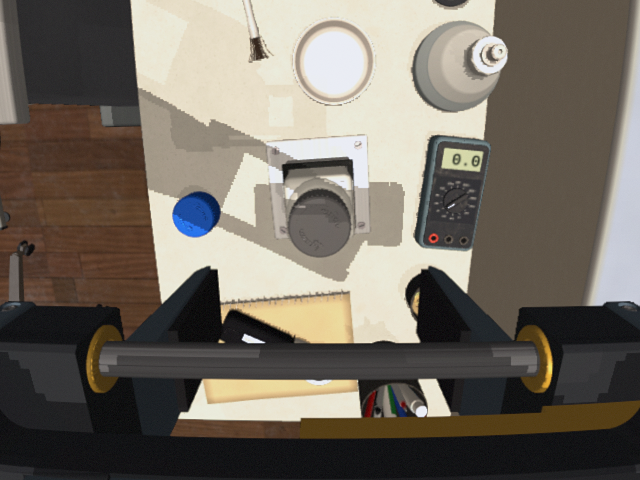

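The wrist view shows the cap's top face at about (320,215), with its upper edge near v=188. The blue cap is at (196,214), well clear.

```bash
python3 - <<'E'
from h import *
f=load('w1'); im=f['frame']; g=cv2.cvtColor(im,cv2.COLOR_RGB2GRAY)
for v in(205,212,220): print(v,g[v,280:362:2].tolist())
print('col',g[176:262:2,320].tolist())
# ellipse via Hough-like: print plane points of candidates
P=onz(f,[[288,214],[352,214],[320,188],[320,216],[320,240]],183); print(np.round(P,1))
s=env.state();print(s['ee_pos'],s['force'])
E
python3 - <<'E'
import cv2
im=cv2.imread('pics/w1.png')[165:275,270:370]; im=cv2.convertScaleAbs(im,alpha=1.8)
cv2.imwrite('pics/w1c.png',cv2.resize(im,None,fx=5,fy=5,interpolation=cv2.INTER_CUBIC))
E
```

```text
205 [178, 158, 140, 137, 135, 142, 131, 64, 81, 118, 107, 115, 113, 91, 90, 87, 88, 88, 83, 89, 84, 89, 87, 86, 89, 89, 89, 91, 89, 84, 74, 56, 51, 130, 140, 129, 120, 102, 183, 178, 178]
212 [179, 170, 153, 134, 137, 84, 70, 87, 90, 92, 91, 87, 91, 91, 92, 89, 92, 89, 90, 88, 89, 88, 95, 86, 88, 79, 88, 88, 84, 89, 88, 90, 85, 70, 75, 132, 131, 93, 182, 180, 181]
220 [179, 180, 178, 140, 116, 91, 104, 105, 100, 102, 104, 104, 103, 102, 102, 104, 105, 105, 104, 105, 103, 104, 104, 103, 96, 90, 88, 81, 88, 85, 89, 89, 91, 91, 80, 106, 155, 107, 156, 179, 178]
col [179, 151, 137, 140, 145, 155, 130, 49, 48, 47, 61, 86, 103, 101, 89, 92, 90, 89, 89, 95, 105, 104, 103, 104, 104, 105, 104, 104, 103, 103, 101, 104, 103, 96, 97, 105, 104, 104, 104, 103, 95, 158, 156]
[[ 491.  -229.8  183. ]
 [ 539.  -229.7  183. ]
 [ 514.9 -210.1  183. ]
 [ 515.  -231.3  183. ]
 [ 515.  -250.2  183. ]]
[ 516.75539826 -247.24606999  308.04938181] [ 4.18518018 -4.85349529  0.59717458]
```

View pics/w1c.png

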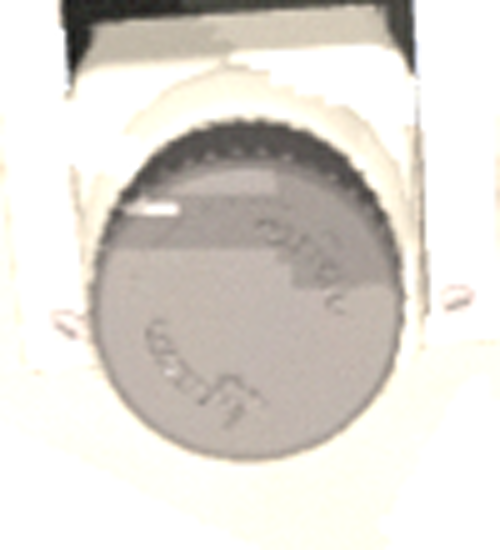

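The crop shows the top-face disc spanning crop u 90–403 and v 155–462. Its centre is at about full-image pixel (319,226).

```bash
python3 - <<'E'
from h import *
f=load('w1')
P=onz(f,[[287.6,226.2],[350.3,226.2],[319,195.5],[319,257],[319,226.2]],183); print(np.round(P,1), P[:2].mean(0),P[2:4].mean(0))
E
```

```text
[[ 490.5 -239.3  183. ]
 [ 537.9 -239.2  183. ]
 [ 514.2 -215.7  183. ]
 [ 514.3 -263.9  183. ]
 [ 514.2 -239.3  183. ]] [ 514.21175428 -239.24710187  183.        ] [ 514.25002879 -239.81700064  183.        ]
```

Request:
{"fn": "send_rows", "kwargs": {
  "grip": [1, 1],
  "xyz": [
    [0, 0, 0],
    [0, 0, 0]
  ],
  "yaw": [0, 0]
}}

```text
time_s: 2.32
ee_pos: [513.4, -239.3, 309.0]
ee_rot: [-179.9, -0.1, 90.1]
force: [-0.1, 0.0, -0.7]
gripper_width: 91.2
gripper_force: 0.0
```

Request:
{"fn": "send_rows", "kwargs": {
  "grip": [1, 1, 1, 1, 1, 1, 1, 1],
  "xyz": [
    [0.0005, 0, -0.025],
    [0.0005, 0, -0.05],
    [0.0005, 0, -0.075],
    [0.0005, 0, -0.1],
    [0.0005, 0, -0.12],
    [0.0005, 0, -0.135],
    [0.0005, 0, -0.146],
    [0.0005, 0, -0.146]
  ],
  "yaw": [0, 0, 0, 0, 0, 0, 0, 0]
}}

```text
time_s: 2.98
ee_pos: [512.2, -237.0, 162.0]
ee_rot: [-179.7, -0.2, 90.2]
force: [-0.4, -0.2, -0.5]
gripper_width: 91.1
gripper_force: 0.0
```

Request:
{"fn": "send_rows", "kwargs": {
  "grip": [0.3, 0.15, 0.1, 0.05, 0, 0, 0, 0],
  "xyz": [
    [0, 0, 0],
    [0, 0, 0],
    [0, 0, 0],
    [0, 0, 0],
    [0, 0, 0],
    [0, 0, 0],
    [0, 0, 0],
    [0, 0, 0]
  ],
  "yaw": [0, 0, 0, 0, 0, 0, 0, 0],
  "grip_force": 5
}}

```text
time_s: 3.65
ee_pos: [514.0, -239.4, 164.2]
ee_rot: [-180.0, 0.0, 90.1]
force: [-0.9, 0.2, 1.4]
gripper_width: 48.8
gripper_force: 5.0
```

Request:
{"fn": "send_rows", "kwargs": {
  "grip": [-0.3, -0.3, -0.3, -0.3],
  "xyz": [
    [0, 0, 0],
    [0, 0, 0],
    [0, 0, 0],
    [0, 0, 0]
  ],
  "yaw": [0, 0, 0, 0],
  "grip_force": 55
}}

```text
time_s: 3.98
ee_pos: [514.1, -239.4, 164.2]
ee_rot: [180.0, 0.0, 90.1]
force: [-2.0, -0.6, 3.3]
gripper_width: 47.6
gripper_force: 55.0
```

Request:
{"fn": "send_rows", "kwargs": {
  "grip": [-0.3, -0.3, -0.3, -0.3],
  "xyz": [
    [0, 0, -0.0005],
    [0, 0, -0.001],
    [0, 0, -0.001],
    [0, 0, -0.001]
  ],
  "yaw": [0, 0, 0, 0]
}}

```text
time_s: 4.32
ee_pos: [514.3, -239.4, 164.1]
ee_rot: [180.0, 0.0, 90.1]
force: [-2.8, 0.4, 7.8]
gripper_width: 47.7
gripper_force: 55.0
```

Request:
{"fn": "send_rows", "kwargs": {
  "grip": [-0.3, -0.3, -0.3, -0.3],
  "xyz": [
    [0, 0, -0.0005],
    [0, 0, -0.001],
    [0, 0, -0.001],
    [0, 0, -0.001]
  ],
  "yaw": [0, 0, 0, 0]
}}

```text
time_s: 4.65
ee_pos: [514.4, -239.4, 163.4]
ee_rot: [179.9, 0.0, 90.1]
force: [-2.2, 0.3, 8.4]
gripper_width: 47.3
gripper_force: 55.0
```

Request:
{"fn": "send_rows", "kwargs": {
  "grip": [-0.3, -0.3, -0.3, -0.3],
  "xyz": [
    [0, 0, -0.0005],
    [0, 0, -0.001],
    [0, 0, -0.001],
    [0, 0, -0.001]
  ],
  "yaw": [0, 0, 0, 0]
}}

```text
time_s: 4.98
ee_pos: [514.4, -239.4, 162.6]
ee_rot: [179.9, 0.0, 90.1]
force: [-2.8, 0.5, 9.9]
gripper_width: 47.6
gripper_force: 55.0
```

Spring travel has begun.

Request:
{"fn": "send_rows", "kwargs": {
  "grip": [-0.3, -0.3, -0.3, -0.3],
  "xyz": [
    [0, 0, -0.0005],
    [0, 0, -0.001],
    [0, 0, -0.001],
    [0, 0, -0.001]
  ],
  "yaw": [0, 0, 0, 0]
}}

```text
time_s: 5.32
ee_pos: [514.4, -239.5, 161.8]
ee_rot: [179.9, 0.1, 90.1]
force: [-3.6, 0.8, 11.9]
gripper_width: 47.6
gripper_force: 55.0
```

Request:
{"fn": "send_rows", "kwargs": {
  "grip": [-0.3, -0.3, -0.3, -0.3],
  "xyz": [
    [0, 0, -0.0005],
    [0, 0, -0.001],
    [0, 0, -0.001],
    [0, 0, -0.001]
  ],
  "yaw": [0, 0, 0, 0]
}}

```text
time_s: 5.65
ee_pos: [514.4, -239.4, 160.9]
ee_rot: [179.9, 0.1, 90.1]
force: [-3.5, 1.0, 12.0]
gripper_width: 47.8
gripper_force: 55.0
```

Request:
{"fn": "send_rows", "kwargs": {
  "grip": [-0.3, -0.3, -0.3, -0.3],
  "xyz": [
    [0, 0, -0.0005],
    [0, 0, -0.001],
    [0, 0, -0.001],
    [0, 0, -0.001]
  ],
  "yaw": [0, 0, 0, 0]
}}

```text
time_s: 5.98
ee_pos: [514.5, -239.5, 160.1]
ee_rot: [179.9, 0.1, 90.1]
force: [-3.4, 1.5, 12.3]
gripper_width: 47.7
gripper_force: 55.0
```

Request:
{"fn": "send_rows", "kwargs": {
  "grip": [-0.3, -0.3, -0.3, -0.3],
  "xyz": [
    [-0.0004, 0, -0.0005],
    [-0.0004, 0, -0.001],
    [-0.0004, 0, -0.001],
    [-0.0004, 0, -0.001]
  ],
  "yaw": [0, 0, 0, 0]
}}

```text
time_s: 6.32
ee_pos: [514.3, -239.5, 159.3]
ee_rot: [179.9, 0.1, 90.1]
force: [-3.4, 2.3, 13.5]
gripper_width: 47.8
gripper_force: 55.0
```

Request:
{"fn": "send_rows", "kwargs": {
  "grip": [-0.3, -0.3, -0.3, -0.3],
  "xyz": [
    [0, 0, -0.0005],
    [0, 0, -0.001],
    [0, 0, -0.001],
    [0, 0, -0.001]
  ],
  "yaw": [0, 0, 0, 0]
}}

```text
time_s: 6.65
ee_pos: [514.3, -239.5, 158.5]
ee_rot: [179.9, 0.1, 90.1]
force: [-4.2, 1.1, 14.2]
gripper_width: 47.6
gripper_force: 55.0
```

Request:
{"fn": "send_rows", "kwargs": {
  "grip": [-0.3, -0.3, -0.3, -0.3],
  "xyz": [
    [-0.0004, 0, -0.0005],
    [-0.0004, 0, -0.001],
    [-0.0004, 0, -0.001],
    [-0.0004, 0, -0.001]
  ],
  "yaw": [0, 0, 0, 0]
}}

```text
time_s: 6.98
ee_pos: [514.2, -239.5, 157.7]
ee_rot: [179.8, 0.1, 90.1]
force: [-3.4, 1.3, 15.0]
gripper_width: 47.2
gripper_force: 55.0
```

Request:
{"fn": "send_rows", "kwargs": {
  "grip": [-0.3, -0.3, -0.3, -0.3],
  "xyz": [
    [0, 0, -0.0005],
    [0, 0, -0.001],
    [0, 0, -0.001],
    [0, 0, -0.001]
  ],
  "yaw": [0, 0, 0, 0]
}}

```text
time_s: 7.32
ee_pos: [514.2, -239.5, 157.2]
ee_rot: [179.8, 0.1, 90.1]
force: [-4.0, 1.7, 17.7]
gripper_width: 47.6
gripper_force: 55.0
```

Request:
{"fn": "send_rows", "kwargs": {
  "grip": [-0.3, -0.3, -0.3],
  "xyz": [
    [0, 0, -0.0004],
    [0, 0, -0.0006],
    [0, 0, -0.0006]
  ],
  "yaw": [0, 0, 0]
}}

```text
time_s: 7.57
ee_pos: [514.2, -239.5, 157.2]
ee_rot: [179.8, 0.1, 90.1]
force: [-4.5, 1.8, 20.1]
gripper_width: 47.7
gripper_force: 55.0
```

The cap is solid on the collar at 20 N. Turning now, slowly at first.

Request:
{"fn": "send_rows", "kwargs": {
  "grip": [-0.3, -0.3, -0.3, -0.3, -0.3],
  "xyz": [
    [0, 0, 0],
    [0, 0, 0],
    [0, 0, 0],
    [0, 0, 0],
    [0, 0, 0]
  ],
  "yaw": [2, 4, 6, 8, 10]
}}

```text
time_s: 7.98
ee_pos: [515.0, -239.8, 157.2]
ee_rot: [179.7, 0.2, 100.2]
force: [-3.0, 2.0, 17.7]
gripper_width: 48.0
gripper_force: 55.0
```

```bash
python3 -c "
from h import *
s=env.state();print(s['ee_rot'],s['force'],s['torque'],s['ee_pos'])"
```

```text
[179.69800542   0.18077806 100.1878571 ] [-3.01389501  2.01346909 17.6788712 ] [ 0.26318351  0.73143088 -0.17434026] [ 515.00626267 -239.793987    157.20031129]
```

Request:
{"fn": "send_rows", "kwargs": {
  "grip": [-0.3, -0.3, -0.3, -0.3, -0.3],
  "xyz": [
    [0, 0, -0.0003],
    [0, 0, -0.0003],
    [0, 0, -0.0003],
    [0, 0, -0.0003],
    [0, 0, -0.0003]
  ],
  "yaw": [3, 6, 9, 12, 15]
}}

```text
time_s: 8.4
ee_pos: [515.4, -239.3, 157.2]
ee_rot: [179.7, 0.2, 115.2]
force: [-2.4, 3.9, 19.9]
gripper_width: 47.6
gripper_force: 55.0
```

Request:
{"fn": "send_rows", "kwargs": {
  "grip": [-0.3, -0.3, -0.3, -0.3, -0.3],
  "xyz": [
    [0, 0, 0],
    [0, 0, 0],
    [0, 0, 0],
    [0, 0, 0],
    [0, 0, 0]
  ],
  "yaw": [3, 6, 9, 12, 13]
}}

```text
time_s: 8.82
ee_pos: [515.2, -239.1, 157.2]
ee_rot: [179.8, 0.3, 128.2]
force: [-2.8, 2.4, 20.3]
gripper_width: 47.7
gripper_force: 55.0
```

```bash
python3 -c "
from h import *
s=env.state();print(s['ee_rot'],s['force'],s['torque'],s['ee_pos'])"
```

```text
[179.75963817   0.25574273 128.18973331] [-2.78535121  2.43452696 20.25415809] [ 0.62961019  0.74466501 -0.17172193] [ 515.16366691 -239.12482001  157.15288002]
```

Request:
{"fn": "send_rows", "kwargs": {
  "grip": [-0.3, -0.3, -0.3, -0.3, -0.3, -0.3, -0.3],
  "xyz": [
    [0, 0, 0],
    [0, 0, 0],
    [0, 0, 0],
    [0, 0, 0],
    [0, 0, 0],
    [0, 0, 0],
    [0, 0, 0]
  ],
  "yaw": [3, 6, 9, 12, 14, 14, 14]
}}

```text
time_s: 9.4
ee_pos: [514.9, -239.2, 157.2]
ee_rot: [179.9, 0.3, 142.1]
force: [-4.5, 3.5, 20.7]
gripper_width: 47.7
gripper_force: 55.0
```

```bash
python3 - <<'E'
from h import *
s=env.state();print(s['ee_rot'],s['force'],s['torque'],s['ee_pos'])
grab('wrist','w2')
im=cv2.imread('pics/w2.png'); cv2.imwrite('pics/w2c.png',cv2.resize(im[130:430,150:490],None,fx=2,fy=2))
E
```

```text
[179.8544267    0.28846316 142.11169688] [-4.46843142  3.47833843 20.66223668] [0.62862653 0.8027076  0.03705979] [ 514.92530416 -239.17859717  157.16309528]
```

View pics/w2c.png

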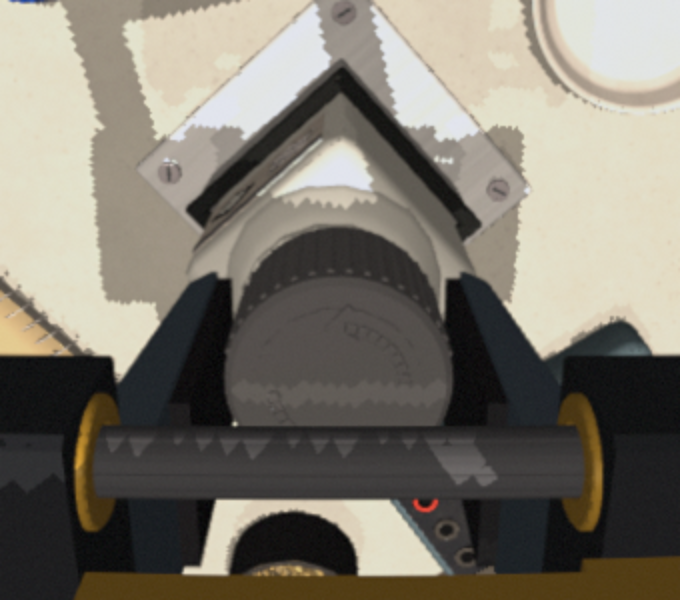

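The arrow sits at the same place relative to the fingers as before the turn, upper right, so the cap turned with the gripper without slipping. Lifting now.

Request:
{"fn": "send_rows", "kwargs": {
  "grip": [-0.3, -0.3, -0.3, -0.3, -0.3, -0.3, -0.3, -0.3],
  "xyz": [
    [0, 0, 0.002],
    [0, 0, 0.004],
    [0, 0, 0.006],
    [0, 0, 0.008],
    [0, 0, 0.01],
    [0, 0, 0.012],
    [0, 0, 0.014],
    [0, 0, 0.014]
  ],
  "yaw": [0, 0, 0, 0, 0, 0, 0, 0]
}}

```text
time_s: 10.12
ee_pos: [513.6, -239.3, 167.0]
ee_rot: [180.0, 0.0, 142.1]
force: [0.0, -0.3, -0.0]
gripper_width: 47.1
gripper_force: 55.0
```

Request:
{"fn": "send_rows", "kwargs": {
  "grip": [-0.3, -0.3, -0.3, -0.3, -0.3, -0.3, -0.3, -0.3],
  "xyz": [
    [0, 0, 0.002],
    [0, 0, 0.005],
    [0, 0, 0.009],
    [0, 0, 0.014],
    [0, 0, 0.02],
    [0, 0, 0.026],
    [0, 0, 0.032],
    [0, 0, 0.036]
  ],
  "yaw": [0, 0, 0, 0, 0, 0, 0, 0]
}}

```text
time_s: 10.78
ee_pos: [513.8, -239.5, 204.3]
ee_rot: [180.0, 0.1, 142.1]
force: [-0.4, 0.3, -0.5]
gripper_width: 47.5
gripper_force: 55.0
```

Request:
{"fn": "send_rows", "kwargs": {
  "grip": [-0.3, -0.3, -0.3, -0.3, -0.3, -0.3],
  "xyz": [
    [0, 0, 0.006],
    [0, 0, 0.014],
    [0, 0, 0.024],
    [0, 0, 0.034],
    [0, 0, 0.04],
    [0, 0, 0.04]
  ],
  "yaw": [0, 0, 0, 0, 0, 0]
}}

```text
time_s: 11.28
ee_pos: [514.3, -239.7, 245.2]
ee_rot: [179.9, 0.2, 142.1]
force: [-0.0, -0.3, -0.8]
gripper_width: 48.0
gripper_force: 55.0
```

```bash
python3 - <<'E'
from h import *
grab('side','s2'); f=load('side0')
a=cv2.imread('pics/s2.png')[180:400,200:470]
cv2.imwrite('pics/s2c.png',cv2.resize(a,None,fx=2.5,fy=2.5))
E
```

```text
(no output)
```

View pics/s2c.png

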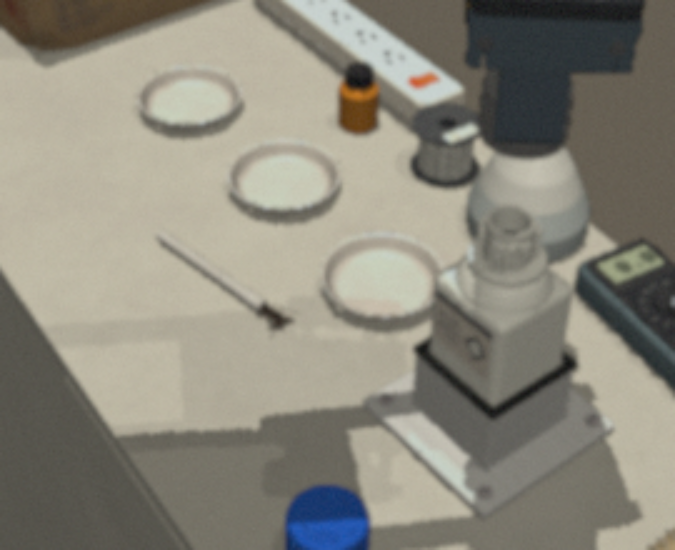

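The side view shows the neck open (about (507,235) in the crop), the bottle upright in its stand, and the cap held in the gripper. Next I move to a spot beside the left dish where the wrist camera can see it.

Request:
{"fn": "send_rows", "kwargs": {
  "grip": [-0.3, -0.3, -0.3, -0.3, -0.3, -0.3, -0.3, -0.3],
  "xyz": [
    [0.003, 0.015, 0],
    [0.008, 0.04, 0],
    [0.014, 0.07, 0],
    [0.02, 0.1, 0],
    [0.026, 0.13, 0],
    [0.032, 0.16, 0],
    [0.038, 0.19, 0],
    [0.044, 0.22, 0]
  ],
  "yaw": [0, 0, 0, 0, 0, 0, 0, 0]
}}

```text
time_s: 12.0
ee_pos: [557.1, -17.8, 242.5]
ee_rot: [-180.0, -0.1, 142.1]
force: [0.1, -0.1, -1.5]
gripper_width: 47.7
gripper_force: 55.0
```

Request:
{"fn": "send_rows", "kwargs": {
  "grip": [-0.3, -0.3, -0.3, -0.3, -0.3, -0.3, -0.3, -0.3],
  "xyz": [
    [0.006, 0.03, 0],
    [0.012, 0.06, 0],
    [0.018, 0.09, 0],
    [0.024, 0.115, 0],
    [0.027, 0.135, 0],
    [0.028, 0.142, 0],
    [0.028, 0.142, 0],
    [0.028, 0.142, 0]
  ],
  "yaw": [0, 0, 0, 0, 0, 0, 0, 0]
}}

```text
time_s: 12.67
ee_pos: [585.1, 122.1, 242.6]
ee_rot: [-179.9, -0.0, 142.1]
force: [-0.2, -1.2, -0.7]
gripper_width: 47.8
gripper_force: 55.0
```

```bash
python3 - <<'E'
from h import *
f=grab('wrist','w3'); s=env.state(); print(s['ee_pos'],s['ee_rot'],s['force'])
for d in((523,171),(522,165)):
    T=np.linalg.inv(np.array(f['pose'])); 
    K=np.array([[f['fx'],0,f['cx']],[0,f['fy'],f['cy']],[0,0,1.]])
    print(cv2.projectPoints(np.array([[d[0],d[1],14.]]),cv2.Rodrigues(T[:3,:3])[0],T[:3,3],K,np.array(f['D'],float))[0])
E
```

```text
[585.10011556 121.57903891 242.83157841] [-1.79933413e+02  1.34220449e-03  1.42084953e+02] [ 0.41816908 -0.22364145 -0.6396533 ]
[[[319.53307348 119.08904009]]]
[[[313.89772939 122.21571996]]]
```

View pics/w3.png

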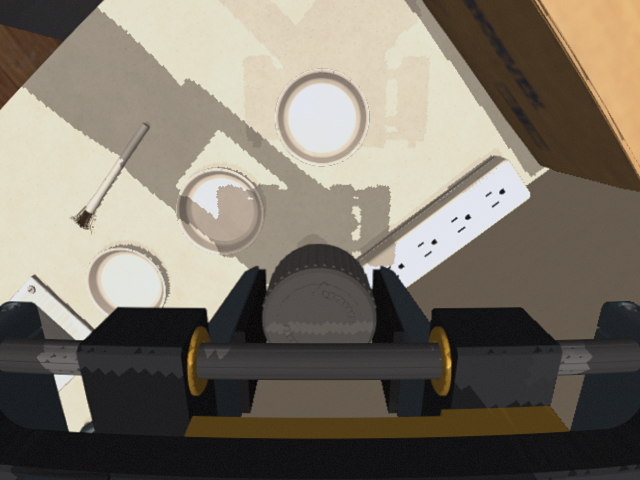

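The left dish's rim spans u 275–369 and v 69–166, so its centre is at about (322,117.5), close to the predicted pixel. The cap is held level between the fingers, and the box is clear to the right.

```bash
python3 - <<'E'
from h import *
f=load('w3'); P=onz(f,[[275,117.5],[369,117.5],[322,69],[322,166],[322,117.5]],14)
print(np.round(P,1),np.linalg.norm(P[0]-P[1]),np.linalg.norm(P[2]-P[3]),P[:2].mean(0),P[2:4].mean(0))
E
```

```text
[[495.9 138.6  14. ]
 [550.5 209.   14. ]
 [488.7 200.5  14. ]
 [559.6 145.7  14. ]
 [523.3 173.7  14. ]] 89.15277825123655 89.5787044658295 [523.17811551 173.82638654  14.        ] [524.13789903 173.08208587  14.        ]
```

Request:
{"fn": "send_rows", "kwargs": {
  "grip": [-0.3, -0.3, -0.3, -0.3, -0.3, -0.3, -0.3, -0.3],
  "xyz": [
    [-0.015, 0.012, 0],
    [-0.035, 0.029, -0.01],
    [-0.052, 0.043, -0.03],
    [-0.062, 0.051, -0.06],
    [-0.062, 0.051, -0.09],
    [-0.062, 0.051, -0.12],
    [-0.062, 0.051, -0.14],
    [-0.062, 0.051, -0.15]
  ],
  "yaw": [0, 0, 0, 0, 0, 0, 0, 0]
}}

```text
time_s: 13.38
ee_pos: [521.6, 171.7, 90.5]
ee_rot: [-179.8, -0.1, 142.0]
force: [-0.7, -0.4, -0.3]
gripper_width: 47.3
gripper_force: 55.0
```

Request:
{"fn": "send_rows", "kwargs": {
  "grip": [-0.3, -0.3, -0.3, -0.3, -0.3, -0.3, -0.3],
  "xyz": [
    [0, 0, -0.015],
    [0, 0, -0.035],
    [0, 0, -0.05],
    [0, 0, -0.06],
    [0, 0, -0.066],
    [0, 0, -0.066],
    [0, 0, -0.066]
  ],
  "yaw": [0, 0, 0, 0, 0, 0, 0]
}}

```text
time_s: 13.97
ee_pos: [524.0, 173.5, 27.6]
ee_rot: [180.0, 0.0, 142.1]
force: [0.7, -0.6, -1.1]
gripper_width: 47.6
gripper_force: 55.0
```

Request:
{"fn": "send_rows", "kwargs": {
  "grip": [-0.3, -0.3, -0.3, -0.3, -0.3],
  "xyz": [
    [0, 0, -0.002],
    [0, 0, -0.004],
    [0, 0, -0.006],
    [0, 0, -0.007],
    [0, 0, -0.007]
  ],
  "yaw": [0, 0, 0, 0, 0]
}}

```text
time_s: 14.38
ee_pos: [523.3, 173.7, 20.0]
ee_rot: [-180.0, -0.0, 142.1]
force: [0.1, -0.1, -0.8]
gripper_width: 47.6
gripper_force: 55.0
```

Request:
{"fn": "send_rows", "kwargs": {
  "grip": [-0.3, -0.3, -0.3],
  "xyz": [
    [0, 0, -0.0006],
    [0, 0, -0.001],
    [0, 0, -0.001]
  ],
  "yaw": [0, 0, 0]
}}

```text
time_s: 14.63
ee_pos: [523.4, 173.7, 19.0]
ee_rot: [-180.0, -0.0, 142.1]
force: [-0.1, -0.1, -0.0]
gripper_width: 47.7
gripper_force: 55.0
```

Request:
{"fn": "send_rows", "kwargs": {
  "grip": [-0.3, -0.3, -0.3],
  "xyz": [
    [0, 0, -0.0006],
    [0, 0, -0.001],
    [0, 0, -0.001]
  ],
  "yaw": [0, 0, 0]
}}

```text
time_s: 14.88
ee_pos: [523.4, 173.7, 18.0]
ee_rot: [-180.0, -0.0, 142.1]
force: [0.0, -1.5, -0.6]
gripper_width: 47.5
gripper_force: 55.0
```

Request:
{"fn": "send_rows", "kwargs": {
  "grip": [-0.3, -0.3, -0.3],
  "xyz": [
    [0, 0, -0.0006],
    [0, 0, -0.001],
    [0, 0, -0.001]
  ],
  "yaw": [0, 0, 0]
}}

```text
time_s: 15.13
ee_pos: [523.4, 173.7, 17.1]
ee_rot: [180.0, 0.0, 142.1]
force: [-0.1, 0.6, -0.3]
gripper_width: 47.7
gripper_force: 55.0
```

Request:
{"fn": "send_rows", "kwargs": {
  "grip": [-0.3, -0.3, -0.3],
  "xyz": [
    [0, 0, -0.0005],
    [0, 0, -0.0008],
    [0, 0, -0.0008]
  ],
  "yaw": [0, 0, 0]
}}

```text
time_s: 15.38
ee_pos: [523.5, 173.7, 17.0]
ee_rot: [180.0, 0.0, 142.1]
force: [-2.2, -1.2, 5.8]
gripper_width: 47.5
gripper_force: 55.0
```

The cap is on the dish floor. Releasing gently.

Request:
{"fn": "send_rows", "kwargs": {
  "grip": [-0.3, -0.3, -0.3],
  "xyz": [
    [0, 0, 0.0007],
    [0, 0, 0.0007],
    [0, 0, 0.0007]
  ],
  "yaw": [0, 0, 0],
  "grip_force": 5
}}

```text
time_s: 15.63
ee_pos: [523.6, 173.8, 17.1]
ee_rot: [180.0, 0.0, 142.1]
force: [0.4, 0.9, 0.9]
gripper_width: 48.5
gripper_force: 5.0
```

Request:
{"fn": "send_rows", "kwargs": {
  "grip": [0.1, 0.15, 0.2, 0.25, 0.3, 0.4, 0.5, 0.5],
  "xyz": [
    [0, 0, 0],
    [0, 0, 0],
    [0, 0, 0.001],
    [0, 0, 0.002],
    [0, 0, 0.003],
    [0, 0, 0.004],
    [0, 0, 0.005],
    [0, 0, 0.005]
  ],
  "yaw": [0, 0, 0, 0, 0, 0, 0, 0]
}}

```text
time_s: 16.3
ee_pos: [523.6, 173.8, 22.3]
ee_rot: [180.0, 0.0, 142.1]
force: [0.1, 0.0, -0.5]
gripper_width: 68.8
gripper_force: 0.0
```

Request:
{"fn": "send_rows", "kwargs": {
  "grip": [0.6, 0.8, 0.8, 0.8, 0.8, 0.8, 0.8, 0.8],
  "xyz": [
    [0, 0, 0.002],
    [0, 0, 0.006],
    [0, 0, 0.015],
    [0, 0, 0.03],
    [0, 0, 0.05],
    [0, 0, 0.075],
    [0, 0, 0.1],
    [0, 0, 0.1]
  ],
  "yaw": [0, 0, 0, 0, 0, 0, 0, 0]
}}

```text
time_s: 16.97
ee_pos: [526.6, 174.7, 127.8]
ee_rot: [179.5, 0.4, 142.1]
force: [0.4, -0.0, 0.8]
gripper_width: 82.0
gripper_force: 0.0
```

Request:
{"fn": "send_rows", "kwargs": {
  "grip": [0.8, 0.8, 0.8, 0.8, 0.8, 0.8],
  "xyz": [
    [0, 0, 0.03],
    [0, 0, 0.06],
    [0, 0, 0.09],
    [0, 0, 0.1],
    [0, 0, 0.1],
    [0, 0, 0.1]
  ],
  "yaw": [0, 0, 0, 0, 0, 0]
}}

```text
time_s: 17.47
ee_pos: [523.0, 173.6, 221.4]
ee_rot: [-180.0, -0.0, 142.1]
force: [1.1, 0.1, -0.9]
gripper_width: 82.3
gripper_force: 0.0
```

```bash
python3 - <<'E'
from h import *
grab('side','s4'); grab('wrist','w4')
a=cv2.imread('pics/s4.png')[170:390,220:440]; b=cv2.imread('pics/w4.png')[100:320,210:430]
cv2.imwrite('pics/m4.png',cv2.resize(np.hstack([a,b]),None,fx=1.8,fy=1.8))
E
```

```text
(no output)
```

View pics/m4.png

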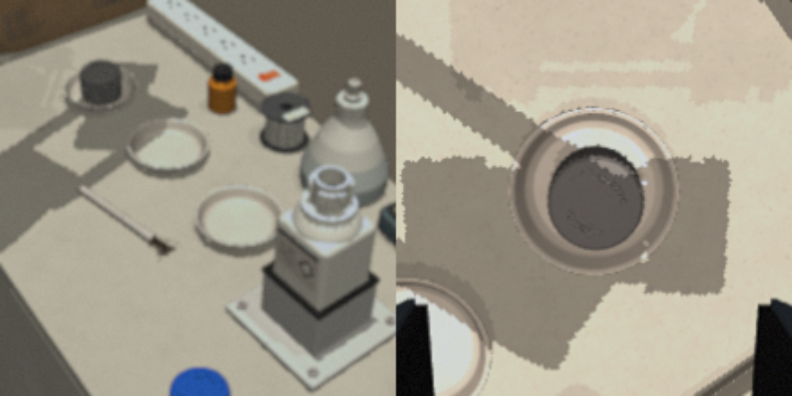

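The cap lies flat and top up in the left dish, with its centre within a few mm of the dish's (the dish's at about (597,190) in the picture). The bottle is upright in its stand and the gripper is clear.

```bash
python3 -c "
from workcell import env
print(env.job_done())"
```

```text
the job is handed in; nothing more can be done
None
```

I opened the bottle and set the cap flat, top up, in the leftmost dish; the bottle is still upright in its stand. I handed the job in at about 17.5 s and got no verdict back.

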